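Click the shelf stop into its notch and push the tin up to it

ROBOT

A 7-joint arm with a two-finger parallel gripper is mounted at the origin on the work surface. World frame = base frame: x ahead of the robot, y to its left, z up, the work surface at z = 0. Lengths are in m, angles in rad, forces in N, time in s.
With the tool pointing down it reaches from about 0.425 to 0.875 m from the base axis. Payload 4.7 kg.
Tool frame: the origin (TCP) lies on the centre line of the jaws, within the pads' length; the fingertips stand 22 mm ahead of it and the grasp point (between the pads) lies 3 mm ahead of it; z points along the fingers, y is the direction in which the jaws open and shut (so a half turn about z gives the same grasp; the last joint's range is limited). The gripper opens to 87 mm and grips with 3 to 60 N. Pads are 19 mm wide; open, the fingers measure 117 mm over their backs; the gripper's body (75 mm by 190 mm) begins 51 mm behind the grasp point.
Start: joints at [-1.124, 0.321, -0.07, 1.45, 0.023, 1.371, -0.057], TCP at [0.273, 0.59, 0.219] pointing down, gripper open.
Joint ranges: [-2.86, 2.86], [-0.3, 2.09], [-1.38, 1.24], [0.06, 2.45], [-1.56, 4.7], [0.09, 2.05], [-2.69, 2.69]. Speed limits (rad/s): [2.57, 2.57, 3.14, 3.14, 3.14, 3.14, 3.14].

INTERFACE

Orientations are given as a rotation vector (axis times angle).
In Python, from bench import ctrl, imaging, close_job, finder gives the robot as it stands. The module is installed in compiled form; this text tells all that it offers.
- The arm moves only by the shell command python3 -m jog 'ROWS' [FORCE]. ROWS is JSON, a list that holds one entry, the list of rows, each a list of 7 numbers: the shift along the tool's x, y, z in cm, then the turn, a rotation vector about the tool's x, y, z in degrees, then the finger opening in cm, from 0 to 8.7. In form: [[[dx, dy, dz, ax, ay, az, claw], ...]]. A call has 1 to 12 rows; each row shifts and turns the commanded pose from where the row before left it, along the tool's axes as they then stand; what a row does not reach is not made up. A row lasts 1/10 s, in which the tool goes at most 50 mm and 8.59 degrees, less where a joint would pass 70% of its speed; a pose out of reach is approached as far as the arm can. A call is refused whole if a number of a shift passes 5 or a number of a turn 8.59, either way. A call with a gripper value outside its range is refused whole. The fingers move at their own pace and stop on an object; FORCE is the grip in N (left out, the last holds). Time passes only in rows, so rows that do not move let the fingers close. It gives the time, the measured TCP pose, the force and the opening at its end, in the units of the state.
- ctrl.get_state(): the state, without advancing time (a new reading comes with each control period).
- imaging.get_image(name): name is "scene" or "top" or "wrist"; returns a dict with "frame" (420x560x3 uint8, red, green, blue), "intrinsics" (3x3 intrinsics, pixels), "k1" (the pictures are not rectified: a ray, as slopes to the right and down, at radius r is drawn at 1 + k1 r^2 times it, then the intrinsics apply), "pose" (4x4, takes a point from camera to world coordinates). Camera axes: x right, y down, z forward; pixel columns grow to the right and rows downward; lengths in m; the calibration is good to about 2 mm. A picture is of the moment at which its call begins. There is no depth.
- close_job(): hands the job in, once; it reports no verdict.
Trained networks look in the newest picture that a camera, given by its name, has taken for a name from the list of things; names that differ only in an ending like _2 or _b are one class to them, and where a whole thing is asked for, a point or a joint stands for the part that bears it (a point fixed in the world has none). Each returns a list of dicts, best first, with "conf" (0 to 1); they miss things now and then, are a little off and sometimes report something else, mostly with a low value. They report only what shows in the picture. A call takes as long as a camera call.
- finder.trace(label, camera): "region" (420x560 bool, what is visible of it) and "point" ([row, column] as shares, 0 to 1, of the picture: columns of its width, rows of its height, amid what is visible of it).
- finder.spot_point(label, camera): "point" ([row, column] as shares, 0 to 1, of the picture: columns of its width, rows of its height: a listed point, or the origin of a listed thing).
The state is a dict: "time": time; "joint_positions": joint angles; "qd": joint speeds; "joint_torque": joint torques, N m; "position": TCP position; "tool_rot": TCP orientation; "ft_force": force on the tool from outside, world axes, zero at the start; "torque": the same for the moment, N m; "grip_width": opening from 0.0 (shut) to 1.0 (fully open).
Only numpy, scipy, OpenCV 4.12 (cv2) and the standard library are available. Lean on these libraries where they do the work, as an engineer would, in place of code of your own. Each camera call takes 0.05 s, during which the arm holds its last target. There are 200 camera calls.

TASK

Set the parking place for the closed flat aluminium tin: with a fingertip, push the black sliding stop along its rail towards the steel clip until its spring pin drops into the clip's notch and stays there. Then push the tin along the shelf, gently and without ever lifting or squeezing it, until its end lies flat against the stop's aluminium fence, leaving the stop clicked in its notch. Leave everything else on the shelf where it is.

Things in the scene. Friction and masses are not known exactly. Their poses are not given: they have to be found in the camera images.
- rail: Aluminium rail fixed flat on the shelf, 24 mm wide, 18 mm high, 420 mm long, with a black block 44 x 14 x 20 mm (across, along, high) at each end. Origin: the centre of its underside. Its y axis runs along the rail, its x axis across it, away from the robot. The carriage comes from +y and must go towards -y.
- carriage (a joint): Travel of the black plastic carriage (the sliding stop) along the rail towards the rail's -y, in m; 0 is 160 mm to the +y side of the rail's middle, hard end at 0.30. It rides freely with about 1 N of drag and stays where it is left. The carriage is 48 mm wide, 60 mm long, its roof 50 mm above the shelf. It cannot be lifted off.
- tab (a point): Centre of the upright thumb tab on the carriage's roof: 40 mm wide across the rail, 8 mm thick along it, reaching from 50 to 91 mm above the shelf (this point is at 70 mm). Push on its +y face to move the carriage towards the clip. The tab stands 22 mm on the +y side of the pin. Axes as the rail.
- pin (a point): The carriage's spring pin, at the carriage's middle, under the roof, 22 mm above the shelf. Axes as the rail. Near the clip it climbs the ramp (push of about 3 to 4 N) and, once past the first ridge (6 mm before the notch's middle), drops in by itself and pulls the carriage along the last few mm.
- notch (a point): Middle of the notch in the steel clip, 22 mm above the shelf; axes as the rail. The clip is a saddle 34 mm wide, 52 mm long, clamped over the rail on the -y side of the carriage, elsewhere each time. Two cross ridges 12 mm apart, each with a ramp 14 mm long on its outside, form the notch. Leaving it either way takes about 9 N; if pushed past, push the carriage back from its other side.
- fence (a point): Point on the -y face (the one the tin must meet) of the carriage's aluminium fence, a plate 6 mm thick that sticks out from the carriage towards the robot (rail -x), from 19 to 135 mm off the rail's middle line, 5 to 41 mm above the shelf. The point is 85 mm off that line, 15 mm above the shelf, 30 mm to the -y side of the pin. Axes as the rail.
- tin_center (a point): Centre of the closed flat aluminium tin, a loose box 60 mm wide (its x), 80 mm long (its y, about along the rail), 30 mm high, about 0.13 to 0.25 kg. It stands on the shelf on the robot's side of the rail and on the -y side of the fence, so it is pushed towards +y; its +y end meets the fence.
- caddy: Bystander: black tool caddy with slotted rack, tweezer, pin vise and probe standing in it, 90 x 170 mm, 132 mm high; origin under its centre.
- jar: Bystander: small closed jar, 40 mm across, 45 mm high, near the +y end of the rail on the robot's side; origin under its centre.
- bottle: Bystander: bottle, 50 mm across, 110 mm high; origin under its centre.
- cup: Bystander: white cup, 72 mm across, 75 mm high; origin under its centre.
- tweezers: Bystander: steel tweezers lying on the shelf beside the rail on the far side from the robot, 124 mm long (its y), 12 mm wide, 5 mm high; origin under the middle.
- tape: Bystander: roll of tape lying flat, 64 mm across, 19 mm high; origin under its centre.
- parts_tray: Bystander: grey divided parts tray, 90 x 120 mm, 30 mm high; origin under its centre.
- tin: The same tin: its origin, at the centre of its underside. Axes as point tin_center.

How it is judged:
On the way, in this order (a step that is already met when the one before it is completed fails the run):
1. the stop's pin has dropped into the clip's notch and stays there (y of pin in the frame of notch between -0.0025 and 0.0025 m and velocity of joint carriage between -0.005 and 0.005 m/s), for 0.3 s.
2. the tin's end lies flat against the fence, with the stop still in its notch (y of pin in the frame of notch between -0.003 and 0.003 m and y of tin_center in the frame of fence between -0.045 and -0.035 m and x of tin_center in the frame of fence between -0.03 and 0.03 m and angle between the y axis of tin_center and the y axis of fence, either way round below 0.12 rad and angle between tin_center's own z axis and vertical below 0.05 rad), for 0.2 s.
At the end, for the whole second after the job is handed in: Pin within 2.5 mm of the notch, carriage at rest; tin flat on the shelf at rest, its centre 35 to 45 mm from the fence face (end within 5 mm of touching), within 30 mm sideways of the fence point, its length within 0.12 rad of the rail direction (all of step 1 and y of tin_center in the frame of fence between -0.045 and -0.035 m and x of tin_center in the frame of fence between -0.03 and 0.03 m and angle between the y axis of tin_center and the y axis of fence, either way round below 0.12 rad and angle between tin_center's own z axis and vertical below 0.05 rad and linear speed of tin below 0.01 m/s).
It fails at once if the tin is lifted or tipped (height (world z) of tin_center above 0.022 m or angle between tin_center's own z axis and vertical above 0.2 rad).
It fails at once if the tin is squeezed or shoved hard (over 20 N) (contact force between the fingers and tin above 20 N).
It fails at once if a bystander is moved more than 20 mm (distance of any of caddy, jar, bottle, cup, tweezers, tape, parts_tray from where it was at the start of the episode above 0.02 m).
It also fails if it takes over 58 s, if anything falls off the work surface, if the arm or the gripper's body presses on something with over 40 N, if the wrist force passes 120 N, or if a joint passes its speed limit or range.

## Working session

There is one attempt and no reset: what is moved stays moved. The work goes in short steps, Python scripts to look and compute and a shell command to move; the robot and the scene stay as the last step left them, time stands still between calls to the robot, and variables do not carry over. Pictures are saved under pics/ and viewed, about 8 in all and at most 12, crops included, and the job is handed in when it is done.

```bash
mkdir -p pics
cat > h.py <<'E'
import numpy as np, cv2
from bench import ctrl, imaging, finder
from scipy.spatial.transform import Rotation as R
def ray(im,rc):
    h,w=im["frame"].shape[:2]; K=np.array(im["intrinsics"]); 
    u,v=rc[1]*w,rc[0]*h
    d=np.array([(u-K[0,2])/K[0,0],(v-K[1,2])/K[1,1]]); s=d.copy()
    for _ in range(20): s=d/(1+im["k1"]*(s@s))
    T=np.array(im["pose"]); return T[:3,3],T[:3,:3]@np.array([s[0],s[1],1])
def atz(im,rc,z):
    o,d=ray(im,rc); return o+d*(z-o[2])/d[2]
def spot(im,cam,lab,z):
    r=finder.spot_point(lab,cam)
    return [(np.round(atz(im,x["point"],z),4).tolist(),round(x["conf"],2)) for x in r[:2]]
def save(im,n): cv2.imwrite("pics/"+n,im["frame"][:,:,::-1])
E
cat > a.py <<'E'
from h import *
Z=dict(rail=0,tab=.07,pin=.022,notch=.022,fence=.015,tin_center=.015,caddy=0,jar=0,bottle=0,cup=0,tweezers=0,tape=0,parts_tray=0)
ims=[]
for c in ["top","scene"]:
    im=imaging.get_image(c); ims.append(im["frame"])
    print(c,np.round(np.array(im["pose"])[:3,3],3))
    for l,z in Z.items(): print(l,spot(im,c,l,z))
cv2.imwrite("pics/a.png",ims[0][:,:,::-1]);cv2.imwrite("pics/b.png",ims[1][:,:,::-1])
s=ctrl.get_state();print(s["time"],s["position"],s["tool_rot"],R.from_rotvec(s["tool_rot"]).as_matrix().round(3),s["ft_force"])
E
python3 a.py
```

```text
top [ 0.435 -0.011  1.508]
rail [([0.4789, -0.2042, 0.0], 0.68), ([0.5744, 0.0165, 0.0], 0.58)]
tab [([0.5641, 0.1583, 0.07], 0.68)]
pin [([0.5711, 0.1304, 0.022], 0.7)]
notch [([0.5779, 0.02, 0.022], 0.68)]
fence [([0.4813, 0.1156, 0.015], 0.96), ([0.5637, 0.1561, 0.015], 0.68)]
tin_center [([0.4954, -0.189, 0.015], 0.66)]
caddy [([0.7608, 0.1718, 0.0], 0.61)]
jar [([0.467, 0.2572, 0.0], 0.71), ([0.4879, 0.1127, 0.0], 0.51)]
bottle [([0.782, -0.0297, 0.0], 0.82), ([0.5641, 0.0234, 0.0], 0.65)]
cup [([0.5775, -0.5077, 0.0], 0.61)]
tweezers [([0.6357, -0.0359, 0.0], 0.44)]
tape [([0.4214, 0.4758, 0.0], 0.52)]
parts_tray [([0.6816, -0.3812, 0.0], 0.6)]
scene [1.269 0.606 1.394]
rail [([0.5653, 0.0135, 0.0], 0.94)]
tab [([0.5683, 0.1625, 0.07], 0.93), ([0.6082, -0.4427, 0.07], 0.61)]
pin [([0.565, 0.1377, 0.022], 0.62)]
notch [([0.563, 0.0176, 0.022], 0.6)]
fence [([0.4857, 0.1095, 0.015], 0.73)]
tin_center [([0.4944, -0.1938, 0.015], 0.88)]
caddy [([0.7564, 0.1454, 0.0], 0.63)]
jar [([0.4596, 0.2612, -0.0], 0.66)]
bottle [([0.7785, -0.0212, 0.0], 0.75)]
cup [([0.5844, -0.5048, 0.0], 0.86)]
tweezers [([0.6343, -0.0354, 0.0], 0.44)]
tape [([0.4217, 0.4642, 0.0], 0.52)]
parts_tray [([0.6781, -0.3766, 0.0], 0.57)]
1.4 [0.27264044 0.59005984 0.21866291] [6.74529158e-01 3.06829060e+00 3.06122365e-05] [[-0.908  0.419  0.   ]
 [ 0.419  0.908  0.   ]
 [-0.     0.    -1.   ]] [1.2370538  0.5018577  0.48202264]
```

View pics/a.png

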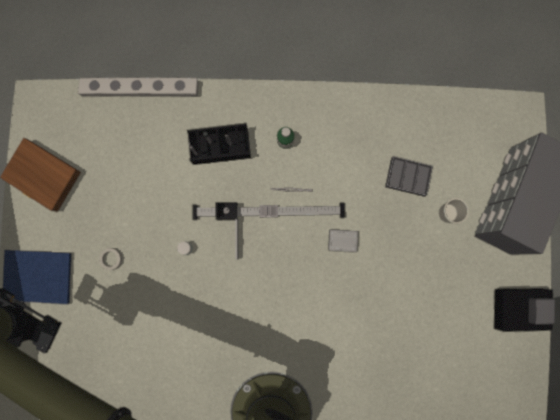

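View pics/b.png

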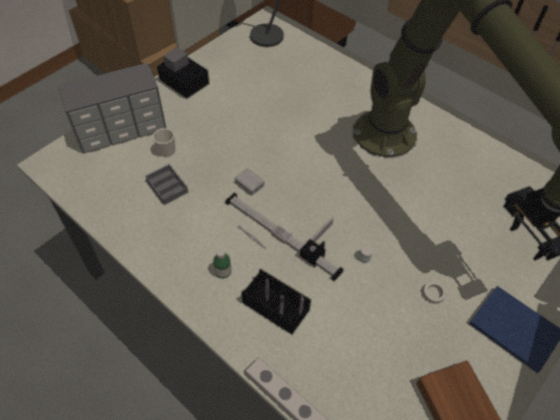

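The views agree: rail about along world y, carriage pin near y 0.134, notch near y 0.018, tin near (0.495, -0.19). Next I turn the tool so the jaws open along world x, close the jaws and move above the +y side of the tab.

```bash
python3 -m jog '[[[0,0,0,0,0,8.1,0],[0,0,0,0,0,8.1,0],[0,0,0,0,0,8.1,0],[0,0,0,0,0,8.1,0],[0,0,0,0,0,8.1,0],[0,0,0,0,0,8.1,0],[0,0,0,0,0,8.1,0],[0,0,0,0,0,8.1,0]]]' 20
python3 -m jog '[[[-3.1,2.45,0,0,0,0,0],[-3.1,2.45,0,0,0,0,0],[-3.1,2.45,0,0,0,0,0],[-3.1,2.45,0,0,0,0,0],[-3.1,2.45,0,0,0,0,0],[-3.1,2.45,0,0,0,0,0],[-3.1,2.45,0,0,0,0,0],[-3.1,2.45,0,0,0,0,0],[-3.1,2.45,0,0,0,0,0],[-3.1,2.45,0,0,0,0,0],[-3.1,2.45,0,0,0,0,0],[-3.1,2.45,0,0,0,0,0]]]'
cat > b.py <<'E'
from h import *
import sys
Z=dict(rail=0,tab=.07,pin=.022,notch=.022,fence=.015,tin_center=.015)
im=imaging.get_image("wrist"); print(np.round(im["pose"],3))
for l,z in Z.items(): print(l,spot(im,"wrist",l,z))
save(im,sys.argv[1])
s=ctrl.get_state();print(s["time"],s["position"],R.from_rotvec(s["tool_rot"]).as_matrix().round(3),s["ft_force"])
E
python3 b.py c.png
```

```text
time: 2.2
position: [0.2726, 0.5901, 0.2187]
tool_rot: [2.22, 2.223, 0.0]
ft_force: [-0.7, -0.7, 0.4]
grip_width: 0.356
time: 3.4
position: [0.5701, 0.2189, 0.2189]
tool_rot: [-2.213, -2.229, -0.001]
ft_force: [0.6, 0.1, 0.8]
grip_width: 0.007
[[ 1.     0.007  0.002  0.568]
 [ 0.007 -0.966 -0.258  0.288]
 [ 0.     0.258 -0.966  0.385]
 [ 0.     0.     0.     1.   ]]
rail []
tab [([0.5631, 0.1626, 0.07], 0.95)]
pin []
notch []
fence []
tin_center []
3.75 [0.56838108 0.22194419 0.21859941] [[-0.01   1.    -0.   ]
 [ 1.     0.01   0.001]
 [ 0.001 -0.    -1.   ]] [ 0.29049525 -0.56531305 -0.57844113]
```

View pics/c.png

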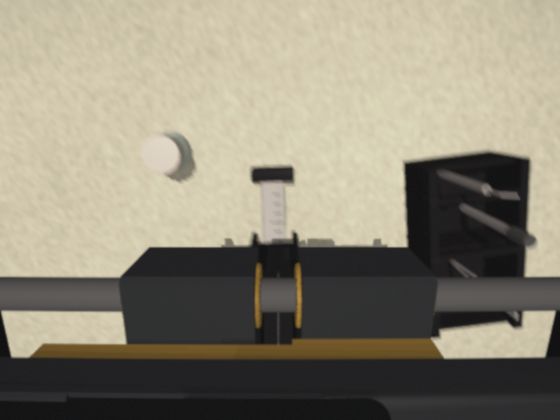

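```bash
python3 -m jog '[[[0,0,3.35,0,0,0,0],[0,0,3.35,0,0,0,0],[0,0,3.35,0,0,0,0],[0,0,3.35,0,0,0,0],[-1,0,0,0,0,0,0],[-1,0,0,0,0,0,0],[-0.8,0,0,0,0,0,0],[0,0,0,0,0,0,0]]]'
cat > c.py <<'E'
from h import *
for c in ["top","scene"]:
    im=imaging.get_image(c)
    for l,z in dict(tab=.07,pin=.022,notch=.022,fence=.015,rail=0,tin_center=.015).items(): print(c,l,spot(im,c,l,z))
    if c=="top":
        for l,z in dict(rail=.018,tin=.03).items():
            t=finder.trace(l,c)
            if t:
                p=np.argwhere(t[0]["region"])+.5; w=np.array([atz(im,q/[420,560],z)[:2] for q in p])
                print(l,t[0]["conf"],len(w),w.min(0),w.max(0),[np.round(v,4).tolist() if not isinstance(v,float) else v for v in cv2.minAreaRect(w.astype(np.float32)*1000)])
    f=im["frame"][180:275,180:380] if c=="top" else im["frame"][150:300,210:370]
    cv2.imwrite(f"pics/d_{c}.png",cv2.resize(f,None,fx=4,fy=4,interpolation=3)[:,:,::-1])
s=ctrl.get_state();print(s["time"],s["position"],s["ft_force"])
E
python3 c.py
```

```text
time: 4.55
position: [0.5713, 0.1903, 0.0872]
tool_rot: [2.215, 2.225, 0.005]
ft_force: [0.3, -0.2, -0.1]
grip_width: 0.004
top tab [([0.5557, 0.1553, 0.07], 0.59)]
top pin [([0.563, 0.1323, 0.022], 0.58)]
top notch [([0.5777, 0.0183, 0.022], 0.82)]
top fence [([0.4769, 0.1115, 0.015], 0.93), ([0.4921, -0.1898, 0.015], 0.36)]
top rail []
top tin_center [([0.4942, -0.1838, 0.015], 0.6)]
tin 0.81 658 [ 0.45508781 -0.2345478 ] [ 0.52173671 -0.14993251] [[488.9691, -193.0914], [85.579, 64.8522], 86.36454010009766]
scene tab [([0.5746, 0.1601, 0.07], 0.54)]
scene pin [([0.5898, 0.0348, 0.022], 0.73), ([0.572, 0.1382, 0.022], 0.39)]
scene notch [([0.7926, -0.0121, 0.022], 0.54), ([0.5682, 0.0259, 0.022], 0.45)]
scene fence []
scene rail [([0.571, 0.0237, 0.0], 0.96), ([0.5728, -0.51, 0.0], 0.67)]
scene tin_center [([0.5049, -0.1928, 0.015], 0.73)]
5.35 [0.5694342  0.19214858 0.08461291] [-0.05332575  0.56918826  0.44213525]
```

View pics/d_top.png

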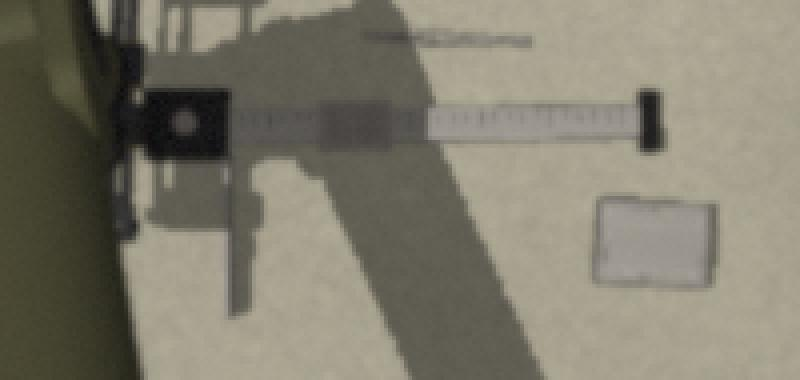

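```bash
python3 -m jog '[[[-0.5,0,0,0,0,0,0],[-0.5,0,0,0,0,0,0],[-0.5,0,0,0,0,0,0],[-0.5,0,0,0,0,0,0],[-0.5,0,0,0,0,0,0],[-0.7,0,0,0,0,0,0],[-0.9,0,0,0,0,0,0],[-0.9,0,0,0,0,0,0],[-0.9,0,0,0,0,0,0],[-0.9,0,0,0,0,0,0],[-0.9,0,0,0,0,0,0],[-0.9,0,0,0,0,0,0]]]'
python3 -m jog '[[[-0.7,0,0,0,0,0,0],[-0.5,0,0,0,0,0,0],[-0.3,0,0,0,0,0,0],[0,0,0,0,0,0,0]]]'
cat > d.py <<'E'
from h import *
import sys
im=imaging.get_image("top")
for l,z in dict(tab=.07,pin=.022,notch=.022,fence=.015).items(): print(l,spot(im,"top",l,z))
f=im["frame"][190:270,200:360]
cv2.imwrite("pics/"+sys.argv[1],cv2.resize(f,None,fx=5,fy=5,interpolation=3)[:,:,::-1])
s=ctrl.get_state();print(s["time"],s["position"],s["ft_force"])
E
python3 d.py e.png
```

```text
time: 6.55
position: [0.5701, 0.1053, 0.0847]
tool_rot: [2.214, 2.229, 0.0]
ft_force: [0.9, 1.3, -0.6]
grip_width: 0.009
time: 6.95
position: [0.5699, 0.0905, 0.0846]
tool_rot: [-2.214, -2.229, 0.001]
ft_force: [-0.5, -0.3, 0.2]
grip_width: 0.005
tab [([0.5524, 0.0693, 0.07], 0.7)]
pin [([0.5711, 0.0451, 0.022], 0.59), ([0.7543, 0.1702, 0.022], 0.39)]
notch [([0.5726, 0.017, 0.022], 0.66)]
fence [([0.4898, 0.0313, 0.015], 0.66)]
7.2 [0.569937   0.09138145 0.08451084] [-0.38135066  0.15609557  0.12657146]
```

View pics/e.png

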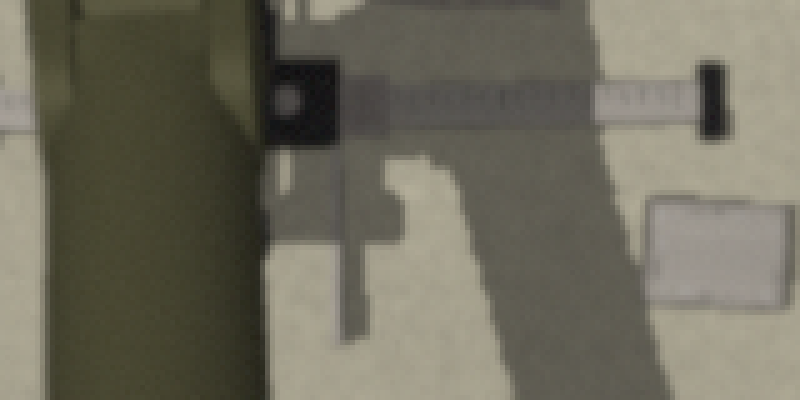

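```bash
for i in 1; do python3 -m jog '[[[-0.3,0,0,0,0,0,0],[-0.3,0,0,0,0,0,0],[-0.3,0,0,0,0,0,0],[-0.3,0,0,0,0,0,0]]]'; python3 -m jog '[[[-0.15,0,0,0,0,0,0],[-0.15,0,0,0,0,0,0]]]';python3 -m jog '[[[-0.15,0,0,0,0,0,0],[-0.15,0,0,0,0,0,0]]]';python3 -m jog '[[[-0.1,0,0,0,0,0,0],[-0.1,0,0,0,0,0,0]]]';done
```

```text
time: 7.6
position: [0.5703, 0.0789, 0.0847]
tool_rot: [2.214, 2.229, 0.0]
ft_force: [0.5, 0.9, 0.6]
grip_width: 0.004
time: 7.8
position: [0.5704, 0.0761, 0.0847]
tool_rot: [2.214, 2.229, 0.001]
ft_force: [0.6, 1.5, -0.3]
grip_width: 0.0
time: 8.0
position: [0.5704, 0.0746, 0.0848]
tool_rot: [-2.212, -2.229, -0.002]
ft_force: [1.6, 6.0, -0.3]
grip_width: 0.01
time: 8.2
position: [0.5704, 0.0724, 0.0848]
tool_rot: [-2.212, -2.23, -0.002]
ft_force: [1.1, 4.4, -0.3]
grip_width: 0.002
```

```bash
python3 -m jog '[[[-0.1,0,0,0,0,0,0],[-0.1,0,0,0,0,0,0]]]';python3 -m jog '[[[-0.1,0,0,0,0,0,0],[-0.1,0,0,0,0,0,0]]]';python3 -m jog '[[[-0.1,0,0,0,0,0,0],[0,0,0,0,0,0,0]]]';python3 -m jog '[[[-0.1,0,0,0,0,0,0],[0,0,0,0,0,0,0]]]'
```

```text
time: 8.4
position: [0.5705, 0.0698, 0.0848]
tool_rot: [-2.213, -2.23, -0.001]
ft_force: [1.1, 4.8, -0.8]
grip_width: 0.007
time: 8.6
position: [0.5706, 0.0678, 0.0847]
tool_rot: [-2.213, -2.23, -0.002]
ft_force: [1.2, 5.9, -0.7]
grip_width: 0.002
time: 8.8
position: [0.5706, 0.066, 0.0848]
tool_rot: [2.213, 2.229, 0.001]
ft_force: [1.2, 2.7, -1.1]
grip_width: 0.005
time: 9.0
position: [0.5705, 0.064, 0.0847]
tool_rot: [2.214, 2.228, -0.001]
ft_force: [0.7, 1.2, 0.0]
grip_width: 0.007
```

```bash
python3 -m jog '[[[-0.1,0,0,0,0,0,0]]]';python3 -m jog '[[[-0.1,0,0,0,0,0,0]]]';python3 -m jog '[[[0,0,0,0,0,0,0]]]'; python3 d.py f.png
```

```text
time: 9.1
position: [0.5703, 0.063, 0.0847]
tool_rot: [2.214, 2.228, -0.001]
ft_force: [0.7, 1.3, -0.3]
grip_width: 0.005
time: 9.2
position: [0.57, 0.0617, 0.0846]
tool_rot: [2.214, 2.228, -0.003]
ft_force: [0.2, -0.0, -0.0]
grip_width: 0.005
time: 9.3
position: [0.5699, 0.0617, 0.0845]
tool_rot: [2.215, 2.228, -0.002]
ft_force: [0.0, 0.1, -0.5]
grip_width: 0.007
tab [([0.5629, 0.0403, 0.07], 0.82)]
pin [([0.5622, 0.0244, 0.022], 0.8)]
notch [([0.4828, -0.1945, 0.022], 0.38)]
fence [([0.4879, -0.0003, 0.015], 0.8)]
9.55 [0.57021737 0.06295668 0.0845763 ] [-1.08219962  0.46934768 -0.10287715]
```

View pics/f.png

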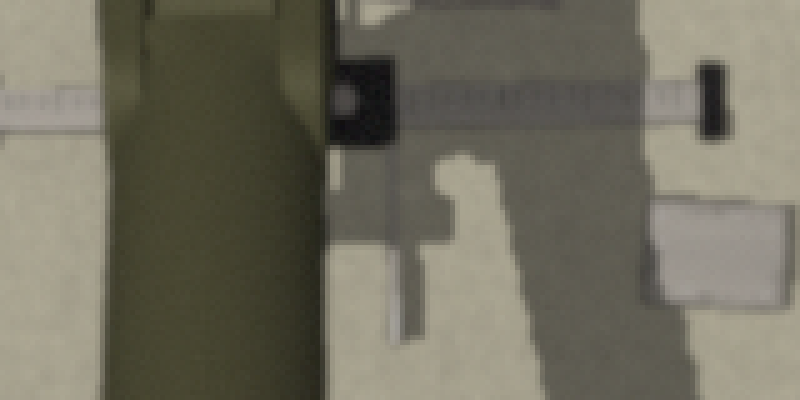

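```bash
python3 -m jog '[[[0.8,0,0,0,0,0,0],[0,0,-4,0,0,0,0],[0,0,-4,0,0,0,0],[0,0,-4,0,0,0,0],[0,0,-4,0,0,0,0],[-3.9,-0.9,0,0,0,0,0],[-3.9,-0.9,0,0,0,0,0],[-3.9,-0.9,0,0,0,0,0],[-3.9,-0.9,0,0,0,0,3],[-3.9,-0.9,0,0,0,0,3],[-3.9,-0.9,0,0,0,0,3],[-3.9,-0.9,0,0,0,0,3]]]'
python3 -m jog '[[[-3.9,-0.9,0,0,0,0,3],[-3.9,-0.8,0,0,0,0,3],[0,0,0,0,0,0,3],[0,0,0,0,0,0,3]]]'
python3 b.py g.png; python3 c.py
```

```text
time: 10.75
position: [0.509, -0.203, 0.2449]
tool_rot: [2.212, 2.23, 0.001]
ft_force: [1.6, 0.3, 1.3]
grip_width: 0.276
time: 11.15
position: [0.4927, -0.2807, 0.2446]
tool_rot: [-2.216, -2.227, -0.0]
ft_force: [0.3, 1.5, -1.5]
grip_width: 0.341
[[ 1.     0.005  0.001  0.491]
 [ 0.005 -0.966 -0.258 -0.211]
 [-0.     0.258 -0.966  0.411]
 [ 0.     0.     0.     1.   ]]
rail []
tab []
pin []
notch []
fence []
tin_center [([0.4894, -0.1942, 0.015], 0.65)]
11.5 [ 0.49332254 -0.27924264  0.2446769 ] [[-0.009  1.     0.   ]
 [ 1.     0.009  0.   ]
 [ 0.     0.    -1.   ]] [-0.50282454 -0.61389007  0.51140561]
top tab [([0.5636, 0.0449, 0.07], 0.55)]
top pin [([0.5761, 0.016, 0.022], 0.96)]
top notch []
top fence [([0.4858, -0.0062, 0.015], 0.92)]
top rail [([0.5719, 0.0119, 0.0], 0.85), ([0.4264, 0.4742, 0.0], 0.71)]
top tin_center [([0.487, -0.1905, 0.015], 0.87)]
rail 0.84 1686 [ 0.49871579 -0.1954051 ] [0.59481302 0.23662152] [[546.9652, 20.7648], [432.1213, 96.0411], 89.6097183227539]
tin 0.87 592 [ 0.45787944 -0.23169221] [ 0.51911008 -0.1527799 ] [[489.173, -192.9376], [79.4468, 60.2376], 87.04633331298828]
scene tab []
scene pin [([0.5671, 0.019, 0.022], 0.57), ([0.6822, -0.3681, 0.022], 0.25)]
scene notch []
scene fence [([0.4913, -0.0105, 0.015], 0.91)]
scene rail [([0.5754, 0.0221, 0.0], 0.65)]
scene tin_center [([0.5027, -0.1911, 0.015], 0.91)]
12.3 [ 0.49276622 -0.28042567  0.24465153] [-0.20225999  0.05976812 -0.23139301]
```

View pics/g.png

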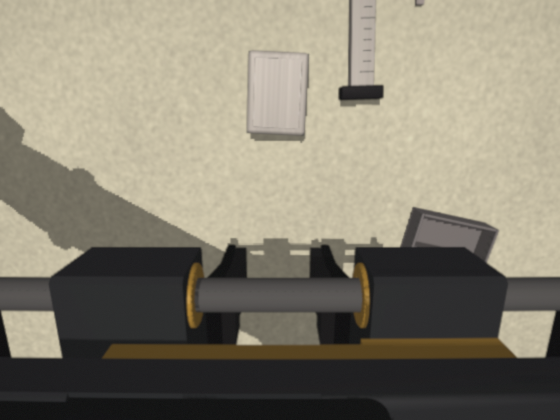

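View pics/d_top.png

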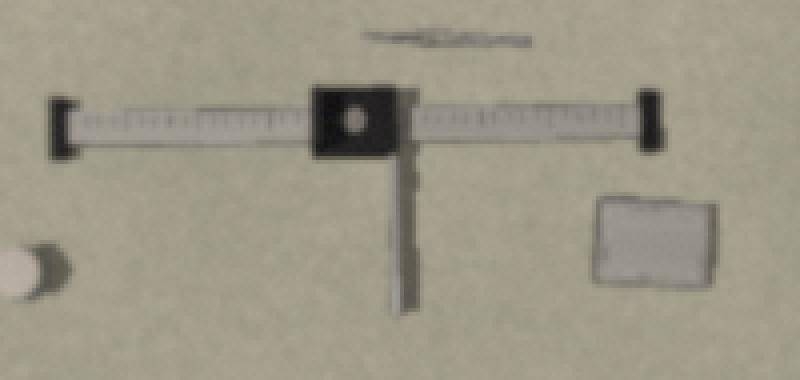

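```bash
python3 -m jog '[[[0,-0.1,4,0,0,0,2],[0,-0.1,4,0,0,0,2],[0,-0.1,4,0,0,0,2],[0,-0.1,4,0,0,0,2],[0,0,3,0,0,0,2],[0,0,2.2,0,0,0,2],[0.5,0,0,0,0,0,2],[0.5,0,0,0,0,0,2],[0.5,0,0,0,0,0,2],[0.5,0,0,0,0,0,2],[0.3,0,0,0,0,0,2],[0,0,0,0,0,0,2]]]'
python3 -m jog '[[[0.2,0,0,0,0,0,2],[0.2,0,0,0,0,0,2],[0.2,0,0,0,0,0,2],[0.2,0,0,0,0,0,2],[0.2,0,0,0,0,0,2],[0.2,0,0,0,0,0,2],[0.2,0,0,0,0,0,2],[0.2,0,0,0,0,0,2],[0.2,0,0,0,0,0,2],[0.2,0,0,0,0,0,2],[0.2,0,0,0,0,0,2],[0.2,0,0,0,0,0,2]]]'
python3 c.py|grep -E "tin|top fence|^[0-9]"
```

```text
time: 13.5
position: [0.4893, -0.2567, 0.0333]
tool_rot: [2.212, 2.23, 0.002]
ft_force: [0.3, 0.5, 0.3]
grip_width: 0.231
time: 14.7
position: [0.4885, -0.2333, 0.0327]
tool_rot: [2.214, 2.229, 0.0]
ft_force: [-0.2, 0.5, -0.4]
grip_width: 0.231
top fence []
top tin_center []
tin 0.62 517 [ 0.45951784 -0.21741956] [ 0.52191665 -0.14731184] [[490.8274, -182.1647], [61.5737, 70.4014], 1.1289559602737427]
scene tin_center [([0.5022, -0.1997, 0.015], 0.73), ([0.4946, -0.1959, 0.015], 0.18)]
15.5 [ 0.48842617 -0.23344037  0.03264671] [ 0.79291478 -0.19338069 -0.06719078]
```

```bash
P='' ; python3 -m jog '[[[0.3,0,0,0,0,0,2],[0.4,0,0,0,0,0,2],[0.4,0,0,0,0,0,2],[0.4,0,0,0,0,0,2],[0.4,0,0,0,0,0,2],[0.4,0,0,0,0,0,2],[0.4,0,0,0,0,0,2],[0.4,0,0,0,0,0,2],[0.4,0,0,0,0,0,2],[0.4,0,0,0,0,0,2],[0.4,0,0,0,0,0,2],[0.4,0,0,0,0,0,2]]]'
python3 -m jog '[[[0.4,0,0,0,0,0,2],[0.4,0,0,0,0,0,2],[0.4,0,0,0,0,0,2],[0.4,0,0,0,0,0,2],[0.4,0,0,0,0,0,2],[0.4,0,0,0,0,0,2],[0.4,0,0,0,0,0,2],[0.4,0,0,0,0,0,2],[0.4,0,0,0,0,0,2],[0.4,0,0,0,0,0,2],[0.3,0,0,0,0,0,2],[0.2,0,0,0,0,0,2]]]'
python3 -m jog '[[[0.2,0,0,0,0,0,2],[0.2,0,0,0,0,0,2],[0.2,0,0,0,0,0,2],[0.2,0,0,0,0,0,2],[0.2,0,0,0,0,0,2],[0.1,0,0,0,0,0,2]]]'
python3 c.py|grep -E "tin|fence|pin|^[0-9]"
```

```text
time: 16.7
position: [0.4881, -0.1861, 0.0327]
tool_rot: [2.214, 2.229, 0.0]
ft_force: [1.0, 0.3, -0.3]
grip_width: 0.233
time: 17.9
position: [0.4878, -0.141, 0.0326]
tool_rot: [-2.213, -2.23, -0.0]
ft_force: [0.4, -0.4, 0.9]
grip_width: 0.229
time: 18.5
position: [0.4878, -0.1302, 0.0327]
tool_rot: [-2.213, -2.229, -0.0]
ft_force: [-0.0, -0.7, 0.4]
grip_width: 0.232
top pin [([0.5655, 0.0132, 0.022], 0.65)]
top fence [([0.4829, -0.0033, 0.015], 0.82)]
top tin_center []
scene pin [([0.5682, 0.0248, 0.022], 0.84), ([0.6473, -0.0353, 0.022], 0.27)]
scene fence [([0.4852, -0.0134, 0.015], 0.95), ([0.5762, 0.0217, 0.015], 0.58)]
scene tin_center [([0.503, -0.1982, 0.015], 0.52)]
19.3 [ 0.48775018 -0.13044396  0.03268192] [0.02116506 0.32356033 0.96680158]
```

View pics/d_scene.png

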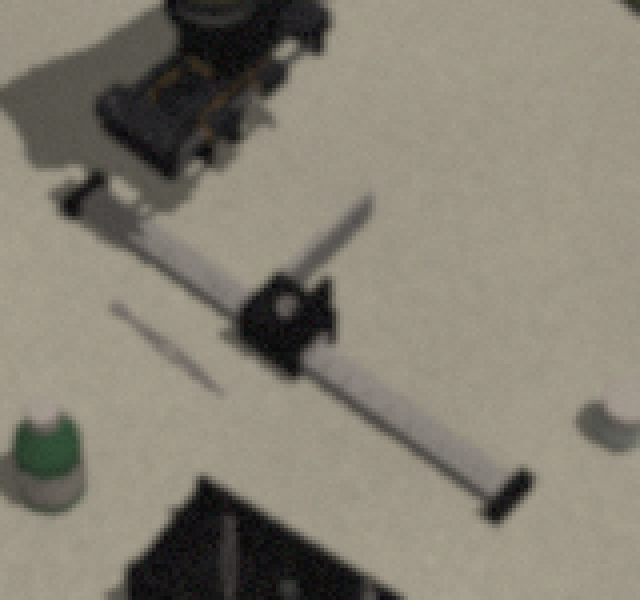

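Run:
```python
from h import *
out=[]
for c in ["wrist","scene","top"]:
    im=imaging.get_image(c); T=np.linalg.inv(im["pose"]); K=np.array(im["intrinsics"]); f=im["frame"].copy()
    for p in [(.488,-.13,.01),(.488,-.04,.01),(.488,-.01,.01)]:
        q=T[:3,:3]@p+T[:3,3]; s=q[:2]/q[2]; s=s*(1+im["k1"]*(s@s)); u=K[:2,:2]@s+K[:2,2]; print(c,np.round(u))
        cv2.circle(f,tuple(int(v) for v in u),2,(255,0,0),-1)
    for l in ["tin"]:
        print([(x["point"],x["conf"],int(x["region"].sum())) for x in finder.trace(l,c)[:2]])
    out.append(f)
a=cv2.resize(out[0],(400,300)); b=cv2.resize(out[1],(400,300)); d=cv2.resize(out[2][170:280,200:400],(800,300))[:, :]
cv2.imwrite("pics/i.png",np.vstack([np.hstack([a,b]),d])[:,:,::-1])
```

```text
wrist [282. 245.]
wrist [283.  70.]
wrist [284.   2.]
[([0.7798, 0.4966], 0.91, 1705)]
scene [264. 192.]
scene [285. 207.]
scene [292. 212.]
[([0.531, 0.5062], 0.31, 574)]
top [321. 241.]
top [289. 241.]
top [278. 240.]
[]
```

View pics/i.png

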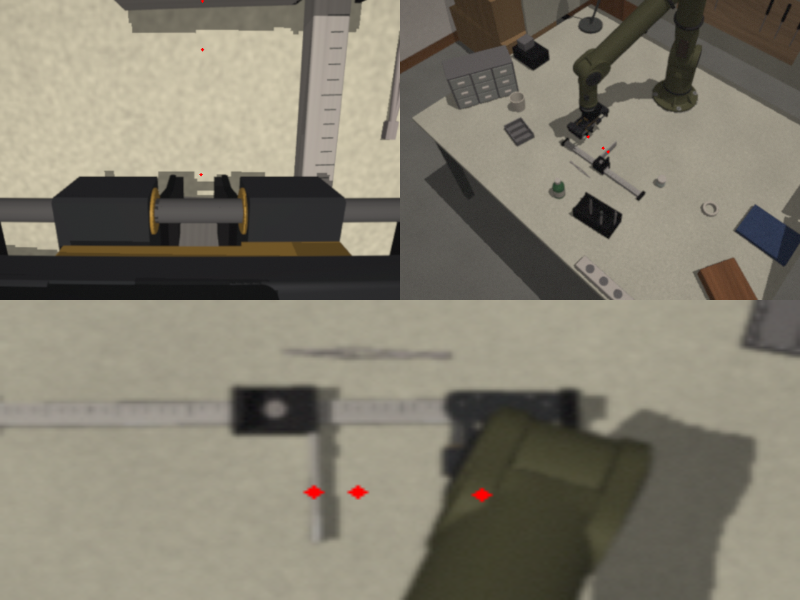

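The wrist picture shows bare shelf between the fingers and the fence. The tin looks to be behind the fingers, so it wasn't carried along. I'll lift straight up, back off and measure it.

```bash
python3 -m jog '[[[0,0,-3,0,0,0,2],[0,0,-4,0,0,0,2],[0,0,-4,0,0,0,2],[0,0,-4,0,0,0,2],[-4,0,-3,0,0,0,2],[-4,0,-3,0,0,0,2],[-4,0,0,0,0,0,2],[-3,0,0,0,0,0,2],[0,0,0,0,0,0,2],[0,0,0,0,0,0,2]]]'
cat > t.py <<'E'
from h import *
fr=[]
for c in ["wrist","top","scene"]:
    im=imaging.get_image(c); fr.append(im["frame"])
    for l,z in dict(tin_center=.015,pin=.022,fence=.015).items(): print(c,l,spot(im,c,l,z))
    for x in finder.trace("tin",c)[:1]:
        k=x["region"].astype(np.uint8); p=np.argwhere(k)+.5
        w=np.array([atz(im,q/[420,560],.03)[:2] for q in p]); print("tin",x["conf"],len(w),w.min(0).round(4),w.max(0).round(4),np.round(np.hstack(cv2.minAreaRect(w.astype(np.float32)*1000)),1))
s=ctrl.get_state();print(s["time"],s["position"],s["ft_force"],s["grip_width"])
cv2.imwrite("pics/j.png",np.hstack([cv2.resize(fr[0],(400,300)),cv2.resize(fr[1][180:270,240:360],(400,300))])[:,:,::-1])
E
python3 t.py
```

```text
time: 20.6
position: [0.4884, -0.2807, 0.2424]
tool_rot: [-2.215, -2.227, 0.0]
ft_force: [-0.5, 0.8, -0.2]
grip_width: 0.228
wrist tin_center [([0.4879, -0.191, 0.015], 0.61)]
wrist pin []
wrist fence []
tin 0.95 4883 [ 0.4585 -0.2314] [ 0.5204 -0.1528] [ 489.5 -192.3   78.6   59.8   88.1]
top tin_center [([0.4915, -0.1906, 0.015], 0.97)]
top pin [([0.5686, 0.0185, 0.022], 0.95)]
top fence [([0.488, -0.0061, 0.015], 0.84)]
tin 0.81 598 [ 0.4578 -0.2317] [ 0.519  -0.1501] [ 488.8 -191.8   82.    60.2   87.1]
scene tin_center [([0.6381, -0.0352, 0.015], 0.72), ([0.5007, -0.1908, 0.015], 0.6)]
scene pin [([0.5678, 0.0146, 0.022], 0.8)]
scene fence [([0.495, 0.0002, 0.015], 0.63)]
tin 0.78 445 [ 0.4617 -0.2276] [ 0.5325 -0.1374] [ 497.  -182.5   89.4   68.9   87.8]
21.35 [ 0.48879905 -0.28042389  0.24267842] [-0.72447106 -0.08596283 -0.30334585] 0.23405093381159028
```

View pics/j.png

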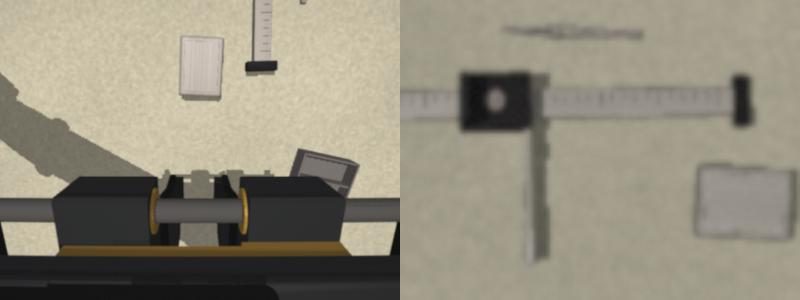

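The tin is where it was (0.489, -0.192), so the fingertips must have passed over it and they sit higher than the 22 mm figure implies. I'll find the true tip height by lowering the fingers slowly onto bare shelf and watching the force.

```bash
python3 -m jog '[[[0,0,5,0,0,0,2],[0,0,5,0,0,0,2],[0,0,5,0,0,0,2],[0,0,3,0,0,0,2],[0,0,2,0,0,0,2],[0,0,1,0,0,0,2],[0,0,0,0,0,0,2],[0,0,0,0,0,0,2]]]'
python3 -m jog '[[[0,0,0.2,0,0,0,2],[0,0,0.2,0,0,0,2],[0,0,0,0,0,0,2]]]'
python3 -m jog '[[[0,0,0.2,0,0,0,2],[0,0,0.1,0,0,0,2],[0,0,0,0,0,0,2]]]'
python3 - <<'E'
from h import *
im=imaging.get_image("scene"); T=np.linalg.inv(im["pose"]); K=np.array(im["intrinsics"])
s=ctrl.get_state();print(s["time"],s["position"],s["ft_force"])
c=np.array(s["position"]);f=cv2.resize(im["frame"][110:260,180:340],None,fx=5,fy=5,interpolation=3)[:600,:800].copy()
for z,col in [(0,(255,0,0)),(.03,(0,255,0))]:
  for dx in (-.01,.01):
    q=T[:3,:3]@[c[0]+dx,c[1],z]+T[:3,3]; v=q[:2]/q[2]; v=v*(1+im["k1"]*(v@v)); u=K[:2,:2]@v+K[:2,2]; cv2.circle(f,(int((u[0]-180)*5),int((u[1]-110)*5)),3,col,-1)
cv2.imwrite("pics/k.png",f[:,:,::-1])
E
```

```text
time: 22.15
position: [0.4895, -0.2809, 0.0336]
tool_rot: [2.213, 2.228, 0.001]
ft_force: [0.4, 0.3, -0.3]
grip_width: 0.233
time: 22.45
position: [0.4891, -0.2804, 0.0291]
tool_rot: [2.213, 2.229, 0.001]
ft_force: [-0.6, 0.1, -0.1]
grip_width: 0.228
time: 22.75
position: [0.4887, -0.2803, 0.0255]
tool_rot: [-2.213, -2.229, 0.0]
ft_force: [0.3, 0.0, 0.3]
grip_width: 0.231
22.8 [ 0.48873213 -0.28034991  0.02556674] [-0.10665754 -0.43474088 -0.22256358]
```

```bash
python3 -m jog '[[[0,0,0.2,0,0,0,2],[0,0,0.1,0,0,0,2],[0,0,0,0,0,0,2]]]'
python3 -m jog '[[[0,0,0.2,0,0,0,2],[0,0,0,0,0,0,2]]]'
python3 -m jog '[[[0,0,0.2,0,0,0,2],[0,0,0,0,0,0,2]]]'
```

```text
time: 23.1
position: [0.4886, -0.2803, 0.0224]
tool_rot: [-2.213, -2.229, 0.0]
ft_force: [-0.9, -0.3, 0.3]
grip_width: 0.231
time: 23.3
position: [0.4887, -0.2803, 0.0204]
tool_rot: [-2.213, -2.229, 0.0]
ft_force: [0.6, -0.3, 0.2]
grip_width: 0.232
time: 23.5
position: [0.4886, -0.2803, 0.0184]
tool_rot: [-2.213, -2.229, 0.0]
ft_force: [0.2, -0.3, 0.8]
grip_width: 0.231
```

View pics/k.png

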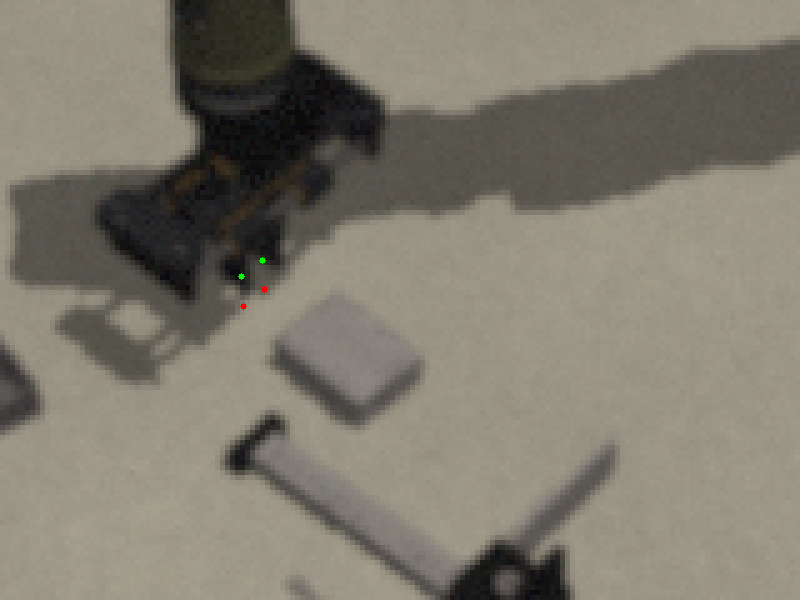

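At a TCP height of 0.0255 the tips project to z of about 0.03, so they are roughly level with the TCP rather than 22 mm ahead of it. I'll go lower, still watching the force.

```bash
python3 -m jog '[[[0,0,0.2,0,0,0,2],[0,0,0.2,0,0,0,2],[0,0,0,0,0,0,2]]]'
python3 -m jog '[[[0,0,0.2,0,0,0,2],[0,0,0,0,0,0,2]]]'
python3 -m jog '[[[0,0,0.2,0,0,0,2],[0,0,0,0,0,0,2]]]'
```

```text
time: 23.8
position: [0.4886, -0.2803, 0.0143]
tool_rot: [-2.213, -2.229, 0.0]
ft_force: [0.1, -0.2, 0.2]
grip_width: 0.228
time: 24.0
position: [0.4887, -0.2803, 0.0124]
tool_rot: [-2.213, -2.229, 0.0]
ft_force: [0.2, 0.2, -0.5]
grip_width: 0.232
time: 24.2
position: [0.4886, -0.2803, 0.0104]
tool_rot: [-2.213, -2.229, 0.0]
ft_force: [0.8, 0.2, -0.3]
grip_width: 0.23
```

```bash
python3 -m jog '[[[0.4,0,0,0,0,0,2],[0.4,0,0,0,0,0,2],[0.4,0,0,0,0,0,2],[0.4,0,0,0,0,0,2],[0.4,0,0,0,0,0,2],[0.4,0,0,0,0,0,2],[0.2,0,0,0,0,0,2],[0.2,0,0,0,0,0,2],[0.2,0,0,0,0,0,2],[0.2,0,0,0,0,0,2],[0.2,0,0,0,0,0,2],[0.2,0,0,0,0,0,2]]]'
python3 -m jog '[[[0.2,0,0,0,0,0,2],[0.2,0,0,0,0,0,2],[0.2,0,0,0,0,0,2],[0.2,0,0,0,0,0,2],[0.2,0,0,0,0,0,2],[0.2,0,0,0,0,0,2]]]'
python3 t.py
```

```text
time: 25.4
position: [0.4885, -0.2443, 0.0107]
tool_rot: [2.214, 2.229, 0.0]
ft_force: [0.9, 0.2, -1.2]
grip_width: 0.229
time: 26.0
position: [0.4885, -0.2323, 0.0106]
tool_rot: [2.214, 2.229, 0.0]
ft_force: [0.1, -0.9, 0.1]
grip_width: 0.232
wrist tin_center [([0.4879, -0.1817, 0.015], 0.61)]
wrist pin []
wrist fence []
tin 0.81 28306 [ 0.4578 -0.2207] [ 0.5168 -0.1426] [ 4.872e+02 -1.816e+02  5.890e+01  7.810e+01  3.000e-01]
top tin_center [([0.4836, -0.1758, 0.015], 0.66)]
top pin [([0.576, 0.0171, 0.022], 0.64), ([0.5676, 0.0474, 0.022], 0.48)]
top fence [([0.4831, -0.004, 0.015], 0.78)]
tin 0.69 507 [ 0.457 -0.209] [ 0.5164 -0.1411] [ 486.5 -175.2   58.8   67.6    1.1]
scene tin_center [([0.4956, -0.176, 0.015], 0.88)]
scene pin [([0.5681, 0.0158, 0.022], 0.69), ([0.5917, -0.4807, 0.022], 0.15)]
scene fence [([0.4918, 0.0008, 0.015], 0.81)]
tin 0.78 468 [ 0.4601 -0.2156] [ 0.5325 -0.1259] [ 496.3 -170.6   72.4   89.3    0.8]
26.75 [ 0.48844892 -0.23243502  0.01065656] [-0.28463036 -0.40969263 -0.31592621] 0.22858164726939034
```

The tin now moves with the fingers (10 mm) and has lined up with the rail direction. I'll keep pushing.

```bash
python3 -m jog '[[[0.2,0,0,0,0,0,2],[0.3,0,0,0,0,0,2],[0.4,0,0,0,0,0,2],[0.4,0,0,0,0,0,2],[0.4,0,0,0,0,0,2],[0.4,0,0,0,0,0,2],[0.4,0,0,0,0,0,2],[0.4,0,0,0,0,0,2],[0.4,0,0,0,0,0,2],[0.4,0,0,0,0,0,2],[0.4,0,0,0,0,0,2],[0.4,0,0,0,0,0,2]]]'
python3 -m jog '[[[0.4,0,0,0,0,0,2],[0.4,0,0,0,0,0,2],[0.4,0,0,0,0,0,2],[0.4,0,0,0,0,0,2],[0.4,0,0,0,0,0,2],[0.4,0,0,0,0,0,2],[0.4,0,0,0,0,0,2],[0.4,0,0,0,0,0,2],[0.4,0,0,0,0,0,2],[0.4,0,0,0,0,0,2],[0.4,0,0,0,0,0,2],[0.4,0,0,0,0,0,2]]]'
python3 -m jog '[[[0.4,0,0,0,0,0,2],[0.4,0,0,0,0,0,2],[0.4,0,0,0,0,0,2],[0.4,0,0,0,0,0,2],[0.3,0,0,0,0,0,2],[0.2,0,0,0,0,0,2],[0,0,0,0,0,0,2]]]'
python3 t.py
```

```text
time: 27.95
position: [0.4882, -0.1872, 0.0107]
tool_rot: [2.214, 2.229, 0.0]
ft_force: [0.1, -1.3, -0.2]
grip_width: 0.227
time: 29.15
position: [0.4878, -0.1391, 0.0107]
tool_rot: [2.214, 2.229, 0.0]
ft_force: [-0.0, -1.0, 0.8]
grip_width: 0.23
time: 29.85
position: [0.4876, -0.1178, 0.0106]
tool_rot: [-2.213, -2.229, -0.0]
ft_force: [0.0, 0.1, -0.1]
grip_width: 0.228
wrist tin_center [([0.487, -0.0666, 0.015], 0.9), ([0.4856, -0.0648, 0.015], 0.7)]
wrist pin []
wrist fence [([0.4842, -0.0125, 0.015], 0.55)]
tin 0.83 28216 [ 0.4573 -0.1063] [ 0.5161 -0.0282] [486.6 -67.2  58.6  77.7   0.5]
top tin_center [([0.4894, -0.0664, 0.015], 0.89), ([0.675, -0.3748, 0.015], 0.61)]
top pin [([0.5714, 0.0167, 0.022], 0.66), ([0.43, 0.4794, 0.022], 0.37)]
top fence [([0.4843, -0.0029, 0.015], 0.78)]
tin 0.88 412 [ 0.4569 -0.0853] [ 0.5165 -0.0292] [486.7 -57.6  58.6  55.9   1.3]
scene tin_center [([0.504, -0.067, 0.015], 0.75)]
scene pin [([0.5776, 0.0269, 0.022], 0.68)]
scene fence [([0.4929, 0.0013, 0.015], 0.88)]
tin 0.92 506 [ 0.4595 -0.1045] [ 0.5315 -0.0142] [ 4.956e+02 -5.940e+01  7.210e+01  9.010e+01  3.000e-01]
30.6 [ 0.48766235 -0.11841873  0.01068227] [ 0.1160069  -0.10041233 -0.10763847] 0.23017562809727404
```

Tin centre is about -0.067 and the fence about -0.012, so roughly 15 mm is left. I'll finish in small steps and stop on the force rise.

```bash
python3 -m jog '[[[0.2,0,0,0,0,0,2],[0.2,0,0,0,0,0,2],[0.2,0,0,0,0,0,2],[0.2,0,0,0,0,0,2],[0.2,0,0,0,0,0,2]]]'
python3 -m jog '[[[0.1,0,0,0,0,0,2],[0.1,0,0,0,0,0,2]]]'
python3 -m jog '[[[0.1,0,0,0,0,0,2]]]'
python3 -m jog '[[[0.1,0,0,0,0,0,2]]]'
```

```text
time: 31.1
position: [0.4876, -0.1083, 0.0107]
tool_rot: [2.213, 2.229, 0.0]
ft_force: [0.1, -0.1, 0.9]
grip_width: 0.228
time: 31.3
position: [0.4876, -0.1063, 0.0107]
tool_rot: [2.213, 2.229, 0.0]
ft_force: [0.2, -0.7, -0.9]
grip_width: 0.23
time: 31.4
position: [0.4876, -0.1054, 0.0107]
tool_rot: [2.214, 2.229, 0.0]
ft_force: [-0.4, -1.9, -0.2]
grip_width: 0.235
time: 31.5
position: [0.4876, -0.1044, 0.0107]
tool_rot: [2.214, 2.229, 0.0]
ft_force: [-0.5, -1.6, 0.8]
grip_width: 0.23
```

```bash
python3 -m jog '[[[0.1,0,0,0,0,0,2]]]'
python3 -m jog '[[[0,0,0,0,0,0,2]]]'
python3 t.py | grep wrist -A3
```

```text
time: 31.6
position: [0.4877, -0.1038, 0.0107]
tool_rot: [2.213, 2.229, -0.0]
ft_force: [0.5, -3.3, -0.4]
grip_width: 0.227
time: 31.7
position: [0.4877, -0.1038, 0.0107]
tool_rot: [2.213, 2.229, -0.0]
ft_force: [0.0, -2.1, -0.9]
grip_width: 0.23
wrist tin_center [([0.4865, -0.0528, 0.015], 0.88)]
wrist pin []
wrist fence [([0.4848, -0.0108, 0.015], 0.95)]
tin 0.61 28471 [ 0.4569 -0.0922] [ 0.5166 -0.014 ] [ 4.868e+02 -5.300e+01  5.960e+01  7.810e+01  4.000e-01]
top tin_center [([0.4934, -0.045, 0.015], 0.92)]
top pin [([0.5696, 0.0121, 0.022], 0.78)]
```

The force stays at 2–3 N with the arm still, so the tin is against the fence. I'll back off and check.

```bash
python3 -m jog '[[[-0.2,0,0,0,0,0,2],[-0.4,0,0,0,0,0,2],[-1,0,0,0,0,0,2],[-2,0,0,0,0,0,2],[-2,0,-1,0,0,0,2],[-2,0,-3,0,0,0,2],[-1,0,-4,0,0,0,2],[0,0,-4,0,0,0,2],[0,0,-4,0,0,0,2],[0,0,-4,0,0,0,2],[0,0,0,0,0,0,2],[0,0,0,0,0,0,2]]]'
python3 t.py
```

```text
time: 33.65
position: [0.4885, -0.1898, 0.2114]
tool_rot: [2.213, 2.228, 0.003]
ft_force: [0.1, 0.4, -0.6]
grip_width: 0.229
wrist tin_center [([0.4862, -0.0529, 0.015], 0.59)]
wrist pin []
wrist fence []
tin 0.78 5799 [ 0.4563 -0.0962] [ 0.5168 -0.0252] [ 4.864e+02 -6.070e+01  6.060e+01  7.060e+01  4.000e-01]
top tin_center [([0.4818, -0.0443, 0.015], 0.91), ([0.6359, -0.0405, 0.015], 0.52)]
top pin [([0.5756, 0.0187, 0.022], 0.57)]
top fence [([0.4833, -0.0026, 0.015], 0.68), ([0.572, 0.0173, 0.015], 0.58)]
tin 0.93 641 [ 0.4565 -0.0965] [ 0.5195 -0.0127] [488.1 -54.8  61.4  83.9   1.3]
scene tin_center [([0.498, -0.055, 0.015], 0.86), ([0.7886, -0.0164, 0.015], 0.53)]
scene pin [([0.5735, 0.0202, 0.022], 0.84)]
scene fence [([0.4809, -0.0038, 0.015], 0.69)]
tin 0.58 456 [ 0.4586 -0.0894] [ 0.5343 -0.0097] [498.2 -50.   76.2  77.1   4.1]
34.4 [ 0.48819111 -0.18940844  0.21067308] [-0.05369091 -0.17476359 -0.35063664] 0.22626147988570733
```

```bash
python3 -m jog '[[[3,0,0,0,0,0,2],[3,0,0,0,0,0,2],[2,0,0,0,0,0,2],[0,0,0,0,0,0,2],[0,0,0,0,0,0,2],[0,0,0,0,0,0,2]]]'
python3 - <<'E'
from h import *
im=imaging.get_image("wrist")
for l,z in dict(tin_center=.015,fence=.015,pin=.022,tab=.07).items(): print(l,spot(im,"wrist",l,z))
def rect(l,z):
    t=finder.trace(l,"wrist")
    if not t: print(l,"none");return
    w=np.array([atz(im,(q+.5)/[420,560],z)[:2] for q in np.argwhere(t[0]["region"])]); print(l,t[0]["conf"],w.min(0).round(4),w.max(0).round(4),np.round(np.hstack(cv2.minAreaRect(w.astype(np.float32)*1000)),1))
rect("tin",.03);rect("fence",.05)
f=im["frame"];T=np.linalg.inv(im["pose"]);K=np.array(im["intrinsics"])
def px(p):
    q=T[:3,:3]@p+T[:3,3]; v=q[:2]/q[2]; v=v*(1+im["k1"]*(v@v)); return K[:2,:2]@v+K[:2,2]
for x in (.465,.49,.51):
    print(x,[(y,int(f[int(px(np.array([x,y/1000,.03]))[1]),int(px(np.array([x,y/1000,.03]))[0])].mean())) for y in range(-34,8,1)])
print(ctrl.get_state()["time"])
E
```

```text
time: 35.0
position: [0.4875, -0.1108, 0.2108]
tool_rot: [2.215, 2.227, -0.0]
ft_force: [-0.0, -0.3, 0.5]
grip_width: 0.234
tin_center [([0.4891, -0.0531, 0.015], 0.97)]
fence [([0.484, -0.0117, 0.015], 0.67)]
pin [([0.5666, 0.0208, 0.022], 0.95)]
tab [([0.5687, 0.0428, 0.07], 0.87)]
tin 0.92 [ 0.456  -0.0937] [ 0.5166 -0.013 ] [486.8 -53.5  60.6  80.3   0.8]
fence 0.9 [ 0.4375 -0.0181] [0.5988 0.0487] [518.2  15.5 163.3  63.1   2. ]
0.465 [(-34, 193), (-33, 193), (-32, 195), (-31, 195), (-30, 195), (-29, 195), (-28, 195), (-27, 194), (-26, 193), (-25, 191), (-24, 192), (-23, 191), (-22, 185), (-21, 182), (-20, 190), (-19, 189), (-18, 165), (-17, 102), (-16, 96), (-15, 88), (-14, 87), (-13, 110), (-12, 149), (-11, 182), (-10, 184), (-9, 186), (-8, 184), (-7, 173), (-6, 178), (-5, 180), (-4, 180), (-3, 181), (-2, 183), (-1, 184), (0, 183), (1, 183), (2, 184), (3, 186), (4, 187), (5, 186), (6, 185), (7, 184)]
0.49 [(-34, 186), (-33, 187), (-32, 187), (-31, 188), (-30, 187), (-29, 187), (-28, 190), (-27, 191), (-26, 190), (-25, 190), (-24, 191), (-23, 192), (-22, 194), (-21, 193), (-20, 186), (-19, 184), (-18, 182), (-17, 173), (-16, 108), (-15, 86), (-14, 81), (-13, 83), (-12, 111), (-11, 173), (-10, 179), (-9, 182), (-8, 184), (-7, 182), (-6, 173), (-5, 183), (-4, 188), (-3, 189), (-2, 189), (-1, 188), (0, 188), (1, 188), (2, 188), (3, 186), (4, 184), (5, 185), (6, 187), (7, 189)]
0.51 [(-34, 172), (-33, 170), (-32, 165), (-31, 163), (-30, 163), (-29, 163), (-28, 170), (-27, 169), (-26, 167), (-25, 170), (-24, 172), (-23, 172), (-22, 175), (-21, 179), (-20, 184), (-19, 186), (-18, 185), (-17, 176), (-16, 110), (-15, 89), (-14, 80), (-13, 77), (-12, 87), (-11, 119), (-10, 173), (-9, 179), (-8, 182), (-7, 185), (-6, 185), (-5, 183), (-4, 189), (-3, 191), (-2, 193), (-1, 191), (0, 189), (1, 183), (2, 182), (3, 183), (4, 184), (5, 184), (6, 184), (7, 184)]
35.35
```

```bash
python3 -c "
from bench import close_job
print(close_job())"
```

```text
the job is handed in; nothing more can be done
None
```

I handed the job in at about 35 s of the 58 s allowed, with the stop clicked in its notch and the tin against the fence. The hand-in gives no verdict, so this rests on my own checks.

**Stop:** I pushed the tab with closed fingers. The force rose to about 5–6 N on the ramp and then fell to zero as the pin dropped in. A clear top view then showed the carriage centred over the clip. Pin readings still scattered over about 0.012–0.021 m in y, against a notch at about 0.018 m.

**Tin:**
- **First push missed.** The fingers passed over the tin without moving it. The tips appear to sit about level with the TCP, not 22 mm ahead of it, so I went 22 mm lower.
- **Second push worked.** The tin slid about 140 mm and squared up. The force stayed at about 2–3 N with the arm still, which I took as contact with the fence.

**Last wrist-camera check:**

| Check | Measured | Limit |
|---|---|---|
| Tin centre to fence face | about 41.5 mm | 35–45 mm |
| Sideways offset from the fence point | under 6 mm | 30 mm |
| Skew | about 1° | 0.12 rad (6.9°) |

**What disagreed or went unchecked:**
- The top camera's fence readings were up to 9 mm further from the tin than the wrist camera's. I trusted the closer wrist view and the contact force.
- A dark band 5–6 mm wide showed at the tin's front edge. I read it as the fence's shadow on the lid, because the tin's back edge and length put its front within about 2 mm of the fence.
- I couldn't view a final picture, because the limit of 12 had been reached.
- I didn't measure the bystanders again at the end. No unexpected force showed up near them.

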